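# Seat a nest-box floor board in the drilling jig

### The job

Load the pale nest-box floor board into the drilling jig: slide it along the fence against the red sprung jaw until it sinks into the pocket, and press it down so that it lies flat on the pocket floor, square, with the jaw holding it back against the pocket's rear wall. It is too wide to grip, so push it, firmly but never brutally (stay well under 90 N). Leave the other things on the bench where they are and take your hand off at the end.

Things in the scene. Friction and masses are not known exactly. Their poses are not given: they have to be found in the camera images.
- board_center (a point): Centre (half-way up) of the loose floor board: pale wooden block 110 mm (its x) by 90 mm (its y) by 20 mm thick (its z, up), 0.14 to 0.28 kg, four pencil crosses on top, rounded edges. It starts lying on the loading deck of the jig, up to 0.2 rad askew, 10 to 30 mm clear of the fence line, its side without fence overhanging the deck's edge.
- pocket (a point): Centre of the pocket floor, 8 mm above the bench, in the fixed wooden jig. x points from the loading deck to the jaw, y to the fence, z up. Pocket: x = -55 (rear wall) to +50 (relaxed jaw face, 5 mm too short for the board), y = -46.5 to +46.5. Seated, the board's long side lies along x, its centre at x = 0, within 1.5 mm of y = 0 and 10 mm above the floor; its top is 10 mm above the deck.
- deck_edge (a point): Middle of the top edge of the pocket's rear wall, at pocket x = -55, y = 0, 10 mm above the pocket floor; axes as the pocket's. The loading deck lies behind it: level with it, x = -125 to 0, y = -60.5 to +46.5 from here. The rear end of the board, pushed against the jaw, can hang on this edge by friction: press it down, or drag it down with the pushing fingers, while it is held forward.
- fence (a point): Middle of the fence's inner face at deck level, 46.5 mm towards +y from the deck_edge; axes as the pocket's. The fence runs along deck and pocket from x = -125 to +111 and stands 18 mm above the deck, 15.5 mm thick. The side wall of the pocket opposite (14 mm thick) is only level with the deck; a board more than 3 mm off the fence rests on it and does not sink in.
- jaw (a joint): Red sprung jaw at the end of the pocket, 60 mm wide, rising 24.5 mm above the pocket floor: metres pushed back towards +x of the pocket, 0 relaxed, 0.010 at its solid stop; 0.005 with the board seated. The spring presses towards -x with 3 N at 0, 6 N at 0.005, 9 N at 0.010.
- wax_tin_center (a point): Centre of a brass-coloured round tin, 67 mm across, 36 mm high; a bystander beside the jig.
- perch_blank_center (a point): Centre of a loose sawn wooden block 50 by 95 by 28 mm; a bystander between the jig and the robot.
- tape_roll_center (a point): Centre of a roll of yellow tape lying flat, 83 mm across, 19 mm high; a bystander beside the loading deck.
- board: The same board; origin at the centre of its underside, axes as for its centre.

How it is judged:
By the outcome, as a careful person would: the job done as asked, in the order asked, and still so for the second after the job is handed in, with the robot touching nothing.
It also fails if it takes over 58 s, if anything falls off the work surface, if the arm or the gripper's body presses on something with over 40 N, if the wrist force passes 120 N, or if a joint passes its speed limit or range.

### The arm

A 7-joint arm with a two-finger parallel gripper is mounted at the origin on a cart in front of the work surface, level with it; the furniture and walls round the work are solid. World frame = base frame: x ahead of the robot, y to its left, z up, the work surface at z = 0. Lengths are in m, angles in degrees, forces in N, time in s.
With the tool pointing down it reaches from about 0.425 to 1.025 m from the base axis. Payload 9.4 kg.
Tool frame: the origin (TCP) lies between the finger pads; the fingertips stand 25 mm ahead of it and the grasp point (between the pads) lies 6 mm ahead of it; z points along the fingers, y is the line along which they close (so a half turn about z gives the same grasp; the last joint's range is limited). The gripper opens to 93 mm and grips with 3 to 60 N. Pads are 15 mm wide; open, the fingers measure 128 mm over their backs; the gripper's body (75 mm by 188 mm) begins 65 mm behind the grasp point.
Start: joints at [-71.03, 34.337, -0.143, 91.639, 0.103, 54.024, -4.572], TCP at [0.288, 0.666, 0.216] pointing down, gripper open.
Joint ranges: [-147.43, 147.43], [-19.82, 112.94], [-74.19, 73.91], [6.32, 146.72], [-59.91, 239.91], [6.04, 106.73], [-150.56, 150.56]. Speed limits (degrees/s): [127.2, 127.2, 172.46, 172.46, 180, 180, 180].

### API

Orientations are given as a 3x3 rotation matrix whose columns are the frame's x, y, z axes.
In Python, from cell import arm gives the robot as it stands.
- The arm moves only by the tool apply_moves, never from a script. Its argument "deltas" is a list of rows, each an object with "xyz": the shift along the tool's x, y, z in mm, a list of three; "twist": the turn, a rotation vector about the tool's x, y, z in degrees, a list of three. In form: [{"xyz": [x, y, z], "twist": [wx, wy, wz]}, ...]. A call has 1 to 20 rows; each row is the pose to reach, as a shift and turn from the pose commanded when the call began, along the tool's axes at that moment; what a row does not reach only later rows make up. A row lasts 1/12 s, in which the tool goes at most 41.7 mm and 7.16 degrees, less where a joint would pass 70% of its speed; a pose out of reach is approached as far as the arm can. A call with a gripper value outside its range is refused whole. "claw" is the finger opening in mm, from 0 to 93, set as the call begins (left out, the last holds). The fingers move at their own pace and stop on an object; the grip force is fixed at half the most. Time passes only in rows, so rows that repeat a pose let the fingers close. It gives the time, the measured TCP pose, the force, the opening and the grip force at its end, in the units of the state.
- arm.get_state(): the state, without advancing time (a new reading comes with each control period).
- arm.camera(name): name is "side" or "top"; returns a dict with "color" (480x640x3 uint8, blue, green, red), "fx", "fy", "cx", "cy" (pixels), "position" and "attitude" of the camera in the world. Camera axes: x right, y down, z forward; pixel columns grow to the right and rows downward; lengths in m; the calibration is good to about 2 mm. A picture is of the moment at which its call begins. There is no depth.
- arm.close_job(): hands the job in; it is judged then, once.
The state is a dict: "clock": time; "joint_pos": joint angles; "joint_velocities": joint speeds; "joint_torque": joint torques, N m; "position": TCP position; "tcp_rot": TCP orientation; "wrist_force": force on the tool from outside, world axes, zero at the start; "moment": the same for the moment, N m; "gripper_width": finger opening in m; "gripper_force": force on a finger pad.
Only numpy, scipy, OpenCV 4.12 (cv2) and the standard library are available. Lean on these libraries where they do the work, as an engineer would, in place of code of your own. Each camera call takes 0.05 s, during which the arm holds its last target. There are 200 camera calls.

## Working session

There is one attempt and no reset: what is moved stays moved. The work goes in short steps, Python scripts to look and compute and a tool call to move; the robot and the scene stay as the last step left them, time stands still between calls to the robot, and variables do not carry over. Pictures are saved under pics/ and viewed, at most 10 in all, crops included, and the job is handed in when it is done.

Besides the shell and the picture viewer there is one more tool, called after ">>>" as name(argument=value, ...), one argument or row to a line, values as JSON. apply_moves: Moves the arm, as the interface text tells. Its arguments: {"type":"object","properties":{"deltas":{"type":"array","items":{"type":"object","properties":{"xyz":{"type":"array","items":{"type":"number"}},"twist":{"type":"array","items":{"type":"number"}}}}},"claw":{"type":"number"}},"required":["deltas"]}

```bash
mkdir -p pics; ls
python3 - <<'E'
from cell import arm
import cv2,numpy as np
s=arm.get_state(); print({k:np.round(v,3).tolist() for k,v in s.items()})
for n in("top","side"):
    c=arm.camera(n); cv2.imwrite(f"pics/{n}0.png",c["color"]); print(n,c["fx"],c["fy"],c["cx"],c["cy"],c["position"],np.round(c["attitude"],4).tolist())
E
```

```text
pics
{'clock': 0.0, 'joint_pos': [-71.03, 34.384, -0.148, 91.681, 0.103, 54.022, -4.572], 'joint_velocities': [-0.142, -0.081, 0.004, 0.081, 0.036, 0.035, -0.064], 'joint_torque': [-0.001, -76.51, 1.497, -25.236, -0.053, 0.017, 0.0], 'position': [0.287, 0.665, 0.215], 'tcp_rot': [[-0.918, 0.396, -0.0], [0.396, 0.918, -0.001], [-0.0, -0.002, -1.0]], 'wrist_force': [0.145, -0.589, -0.186], 'moment': [-0.038, 0.002, -0.039], 'gripper_force': 0.0, 'gripper_width': 0.093}
top 465.45059941701436 465.45059941701436 314.04094635443494 247.3264596731809 [0.36738092 0.3561235  0.91030513] [[-0.007, -0.9934, 0.1145], [-0.9994, 0.0031, -0.0346], [0.0341, -0.1146, -0.9928]]
side 599.6319777055458 599.6319777055458 319.17741094175466 232.87923643875152 [ 0.36498809 -0.39894516  0.70394648] [[0.9906, -0.092, 0.1015], [-0.1369, -0.6347, 0.7605], [-0.0056, -0.7672, -0.6413]]
```

View pics/top0.png

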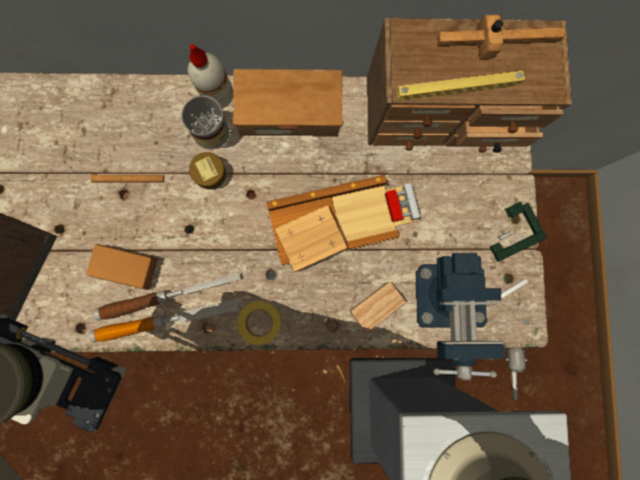

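View pics/side0.png

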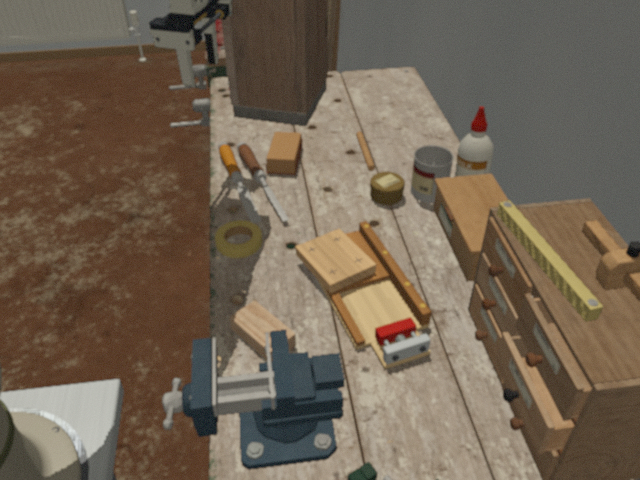

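The top view shows the board at about (310,237), the fence from (270,207) to (385,180), the red jaw at (395,207), and the tape at (259,322). In the side view the board is at (336,260) and the jaw at (396,332). I'll take a closer crop of the jig next.

Run:
```python
import cv2
t=cv2.imread("pics/top0.png")[165:280,255:430]
cv2.imwrite("pics/c1.png",cv2.resize(t,None,fx=4.5,fy=4.5,interpolation=cv2.INTER_CUBIC))
s=cv2.imread("pics/side0.png")[215:370,285:440]
cv2.imwrite("pics/c2.png",cv2.resize(s,None,fx=3.8,fy=3.8,interpolation=cv2.INTER_CUBIC))
```

```text
(no output)
```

View pics/c1.png

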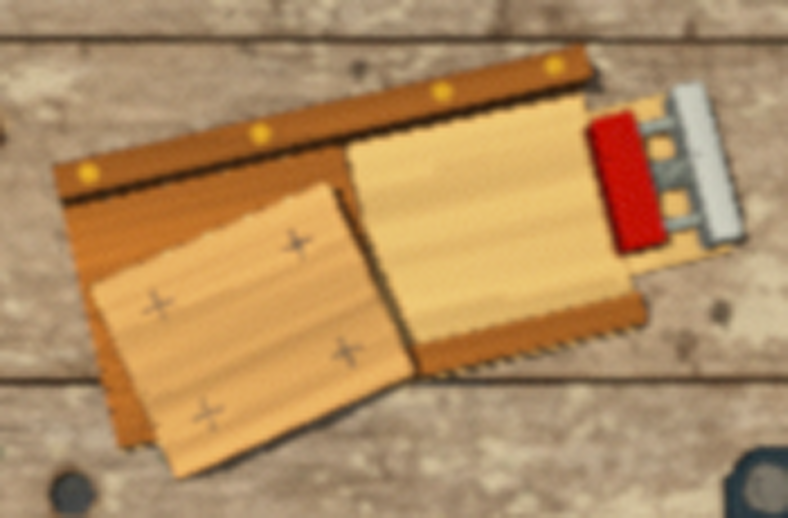

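View pics/c2.png

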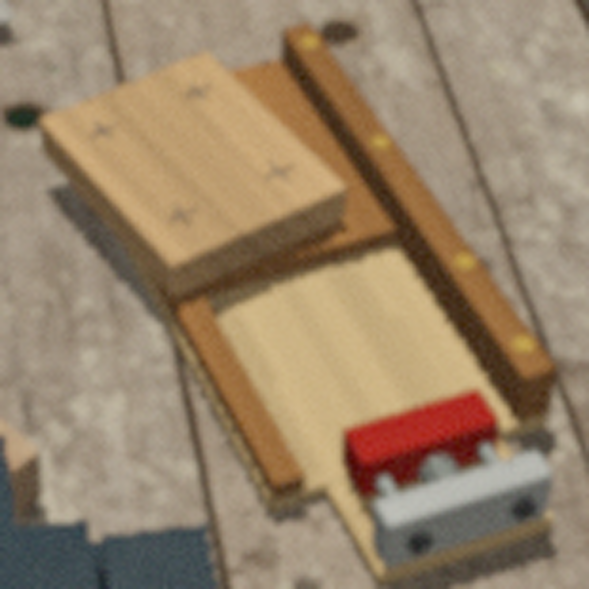

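```bash
cat > h.py <<'E'
import numpy as np
P={"top":(465.4506,314.041,247.3265,[0.36738092,0.3561235,0.91030513],[[-0.007,-0.9934,0.1145],[-0.9994,0.0031,-0.0346],[0.0341,-0.1146,-0.9928]]),
"side":(599.632,319.1774,232.8792,[0.36498809,-0.39894516,0.70394648],[[0.9906,-0.092,0.1015],[-0.1369,-0.6347,0.7605],[-0.0056,-0.7672,-0.6413]])}
def ray(n,uv,z):
    f,cx,cy,p,R=P[n]; uv=np.atleast_2d(uv).astype(float)
    d=np.c_[(uv[:,0]-cx)/f,(uv[:,1]-cy)/f,np.ones(len(uv))]@np.array(R).T
    p=np.array(p); return p[:2]+d[:,:2]*((z-p[2])/d[:,2])[:,None]
def crop(xy,o,s): return (np.array(xy)+.5)/s-.5+np.array(o)
E
python3 - <<'E'
from h import *
T=lambda xy,z: ray("top",crop(xy,(255,165),4.5),z)
S=lambda xy,z: ray("side",crop(xy,(285,215),3.8),z)
ang=lambda a,b: np.degrees(np.arctan2(*(b-a)[::-1]))
np.set_printoptions(precision=4,suppress=True)
for n,f,fo,bo,jw,de in(("top",T,[(53,166),(585,45),(593,80),(65,203)],[(92,286),(332,184),(415,373),(180,478)],[(587,127),(620,254)],[(348,147),(416,372),(120,447)]),
 ("side",S,[(283,30),(305,25),(554,370),(528,382)],[(207,55),(346,190),(175,268),(41,120)],[(493,420),(360,470)],[(398,235),(175,297),(230,72)])):
    F=f(fo,.036);B=f(bo,.038);D=f(de,.018)
    print(n,"fence",F.tolist(),"ang",ang(F[0],F[1]) if n=="top" else ang(F[1],F[2]))
    print(" board",B.round(4).tolist(),B.mean(0),"ang",ang(B[0],B[1]),ang(B[3],B[2]),[np.linalg.norm(B[i]-B[i-1]).round(4) for i in range(4)])
    print(" deck",D.tolist())
print("jaw top",T([(587,127),(620,254)],.0325))
for n,uv,z in(("tape",(259,322),.019),("perch",(379,306),.028),("tin",(208,170),.036)): print(n,ray("top",uv,z))
E
```

```text
top fence [[0.5564627706230335, 0.41595904344140483], [0.6095807285128528, 0.18787588022550886], [0.5941727329555625, 0.1847963325991305], [0.5405294012873739, 0.41082380807034574]] ang -76.89014827153125
 board [[0.5047, 0.3992], [0.5483, 0.2977], [0.4675, 0.2636], [0.4238, 0.3625]] [0.486  0.3308] ang -66.74780589110614 -66.140226189575 [np.float64(0.0889), np.float64(0.1105), np.float64(0.0877), np.float64(0.1081)]
 deck [[0.5688205079078085, 0.28925749265771283], [0.47018972766261796, 0.2610806165894623], [0.4383921760808797, 0.38814314469681427]]
side fence [[0.5446688233670307, 0.4113384877871057], [0.5555432312985369, 0.4135205216427643], [0.6103458311126299, 0.1861641986709105], [0.5985081090804182, 0.18146089838386126]] ang -76.44778727837857
 board [[0.5062, 0.396], [0.5504, 0.2978], [0.4708, 0.2616], [0.4259, 0.3618]] [0.4883 0.3293] ang -65.77758588688569 -65.89245681231202 [np.float64(0.0873), np.float64(0.1077), np.float64(0.0875), np.float64(0.1098)]
 deck [[0.572195715277445, 0.2875895900467875], [0.4713272406119605, 0.2644559953226999], [0.5190743078152161, 0.4059349861825077]]
jaw top [[0.5744 0.1872]
 [0.519  0.1744]]
tape [[0.3287 0.4299]]
perch [[0.3571 0.2033]]
tin [[0.6178 0.5277]]
```

```bash
cat >> h.py <<'E'
np.set_printoptions(precision=2,suppress=True)
O=np.array([.537,.2265]); A=np.radians(-76.7)
ex=np.array([np.cos(A),np.sin(A)]); ey=np.array([-ex[1],ex[0]])
def pk(w): d=np.asarray(w)[:2]-O; return 1e3*np.array([d@ex,d@ey])
def plan(px,py,z,yaw=None):
    """delta (mm, tool axes) to pocket px,py mm, tip height z mm; yaw: tool-y angle in pocket frame deg"""
    from cell import arm
    s=arm.get_state(); R=np.array(s["tcp_rot"]); p=np.array(s["position"])
    w=np.r_[O+(px*ex+py*ey)/1e3,(z+25)/1e3]
    y=np.degrees(np.arctan2(R[1,1],R[0,1])-A)
    print("at",pk(p),"tip z",p[2]*1e3-25,"yaw",y,"F(pocket)",np.r_[s["wrist_force"][:2]@ex,s["wrist_force"][:2]@ey,s["wrist_force"][2]],"t",s["clock"])
    print("delta",R.T@(w-p)*1e3,"twist z",None if yaw is None else -((yaw-y+180)%360-180),"tilt",R[:,2])
E
python3 -c "
from h import *
plan(-110,-108,120,180)"
```

```text
at [-484.28 -142.03] tip z 190.4278211229238 yaw 143.33794941789435 F(pocket) [-0.33 -0.09 -0.57] t 0.1
delta [-250.77 -279.82   70.86] twist z -36.66205058210565 tilt [-0. -0. -1.]
```

>>> apply_moves(
  claw=60,
  deltas=[
    {"xyz":[-10,-11,3],"twist":[0,0,-2]},
    {"xyz":[-30,-34,9],"twist":[0,0,-5]},
    {"xyz":[-54,-60,15],"twist":[0,0,-8]},
    {"xyz":[-78,-87,22],"twist":[0,0,-12]},
    {"xyz":[-103,-115,29],"twist":[0,0,-15]},
    {"xyz":[-128,-143,36],"twist":[0,0,-19]},
    {"xyz":[-153,-171,43],"twist":[0,0,-22]},
    {"xyz":[-178,-199,50],"twist":[0,0,-26]},
    {"xyz":[-203,-226,57],"twist":[0,0,-30]},
    {"xyz":[-225,-251,64],"twist":[0,0,-33]},
    {"xyz":[-242,-270,69],"twist":[0,0,-35.5]},
    {"xyz":[-251,-280,71],"twist":[0,0,-36.7]},
    {"xyz":[-251,-280,71],"twist":[0,0,-36.7]},
    {"xyz":[-251,-280,71],"twist":[0,0,-36.7]},
  ],
)

```text
clock: 1.27
position: [0.4072, 0.3087, 0.1452]
tcp_rot: [[-0.974, -0.228, -0.0], [-0.228, 0.974, 0.0], [0.0, 0.0, -1.0]]
wrist_force: [-0.7, 0.4, 0.3]
gripper_width: 0.06
gripper_force: 0.0
```

```bash
python3 -c "
from h import *
plan(-110,-108,24,180)"
```

```text
at [-109.82 -107.45] tip z 120.18465938703403 yaw 179.89517593047623 F(pocket) [-0.54 -0.62  0.32] t 1.2667
delta [ 0.53  0.17 96.18] twist z -0.10482406952377232 tilt [-0.  0. -1.]
```

>>> apply_moves(
  deltas=[
    {"xyz":[0,0,10]},
    {"xyz":[0,0,30]},
    {"xyz":[0,0,55]},
    {"xyz":[0,0,78]},
    {"xyz":[0,0,91]},
    {"xyz":[0,0,96]},
    {"xyz":[0,0,96]},
    {"xyz":[-5,0,96]},
    {"xyz":[-10,0,96]},
    {"xyz":[-15,0,96]},
    {"xyz":[-20,0,96]},
    {"xyz":[-24,0,96]},
    {"xyz":[-28,0,96]},
    {"xyz":[-32,0,96]},
    {"xyz":[-36,0,96]},
    {"xyz":[-40,0,96]},
    {"xyz":[-44,0,96]},
    {"xyz":[-47,0,96]},
    {"xyz":[-49,0,96]},
    {"xyz":[-49,0,96]},
  ],
)

```text
schema error: expected keys xyz, twist
```

Run:
```python
from h import *
from cell import arm
import cv2
plan(-110,-51,24,180)
a=arm.camera("top")["color"][165:280,245:430];b=arm.camera("side")["color"][205:370,275:440]
a=cv2.resize(a,None,fx=2.8,fy=2.8,interpolation=cv2.INTER_CUBIC);b=cv2.resize(b,(280,280))
c=np.zeros((322,800,3),np.uint8);c[:a.shape[0],:a.shape[1]]=a;c[:280,520:]=b
cv2.imwrite("pics/d1.png",c)
```

```text
at [-109.82 -107.45] tip z 120.18465938703403 yaw 179.89517593047623 F(pocket) [-0.54 -0.62  0.32] t 1.2667
delta [-56.47   0.28  96.17] twist z -0.10482406952377232 tilt [-0.  0. -1.]
```

View pics/d1.png

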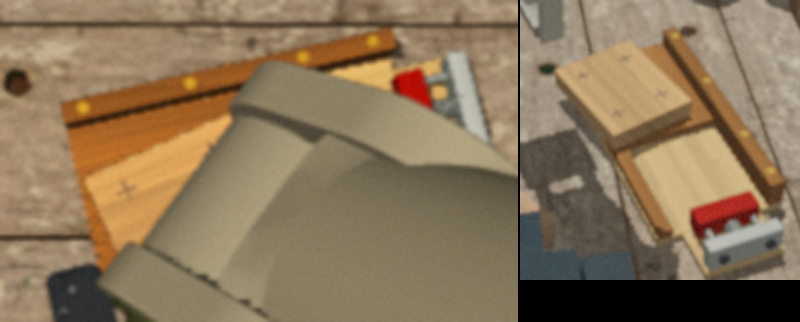

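The arm has not moved down yet, because the call was refused for missing twists. The picture shows the board untouched, and the top view is partly blocked by the arm, so I'll rely on the side view.

>>> apply_moves(
  deltas=[
    {"xyz":[0,0,10],"twist":[0,0,0]},
    {"xyz":[0,0,30],"twist":[0,0,0]},
    {"xyz":[0,0,55],"twist":[0,0,0]},
    {"xyz":[0,0,78],"twist":[0,0,0]},
    {"xyz":[0,0,91],"twist":[0,0,0]},
    {"xyz":[0,0,96],"twist":[0,0,0]},
    {"xyz":[0,0,96],"twist":[0,0,0]},
    {"xyz":[-5,0,96],"twist":[0,0,0]},
    {"xyz":[-10,0,96],"twist":[0,0,0]},
    {"xyz":[-15,0,96],"twist":[0,0,0]},
    {"xyz":[-20,0,96],"twist":[0,0,0]},
    {"xyz":[-24,0,96],"twist":[0,0,0]},
    {"xyz":[-28,0,96],"twist":[0,0,0]},
    {"xyz":[-32,0,96],"twist":[0,0,0]},
    {"xyz":[-36,0,96],"twist":[0,0,0]},
    {"xyz":[-40,0,96],"twist":[0,0,0]},
    {"xyz":[-44,0,96],"twist":[0,0,0]},
    {"xyz":[-47,0,96],"twist":[0,0,0]},
    {"xyz":[-49,0,96],"twist":[0,0,0]},
    {"xyz":[-49,0,96],"twist":[0,0,0]},
  ],
)

```text
clock: 3.03
position: [0.455, 0.3203, 0.0492]
tcp_rot: [[-0.973, -0.23, 0.0], [-0.23, 0.973, 0.0], [-0.0, -0.0, -1.0]]
wrist_force: [0.6, 0.2, -0.2]
gripper_width: 0.0603
gripper_force: 0.0
```

```bash
python3 -c "
from h import *
plan(-110,-51,24,180)"
```

```text
at [-110.16  -58.21] tip z 24.170967971727677 yaw 180.02191331117626 F(pocket) [-0.04  0.61 -0.22] t 3.0333
delta [-7.21 -0.17  0.17] twist z 0.02191331117626305 tilt [ 0.  0. -1.]
```

>>> apply_moves(
  deltas=[
    {"xyz":[-2,0,0],"twist":[0,0,0]},
    {"xyz":[-3,0,0],"twist":[0,0,0]},
    {"xyz":[-4,0,0],"twist":[0,0,0]},
    {"xyz":[-5,0,0],"twist":[0,0,0]},
    {"xyz":[-6,0,0],"twist":[0,0,0]},
  ],
)

```text
clock: 3.45
position: [0.4605, 0.3217, 0.0493]
tcp_rot: [[-0.973, -0.231, 0.0], [-0.231, 0.973, -0.0], [-0.0, -0.0, -1.0]]
wrist_force: [-0.2, -0.4, -0.4]
gripper_width: 0.0596
gripper_force: 0.0
```

Run:
```python
from h import *
from cell import arm
import cv2
plan(-110,-51,24,180)
b=arm.camera("side")["color"][195:370,230:440]
cv2.imwrite("pics/d2.png",cv2.resize(b,None,fx=3.3,fy=3.3,interpolation=cv2.INTER_CUBIC))
```

```text
at [-110.25  -52.59] tip z 24.255935543050747 yaw 180.0433977630987 F(pocket) [ 0.3  -0.3  -0.39] t 3.45
delta [-1.59 -0.25  0.26] twist z 0.04339776309871013 tilt [ 0. -0. -1.]
```

View pics/d2.png

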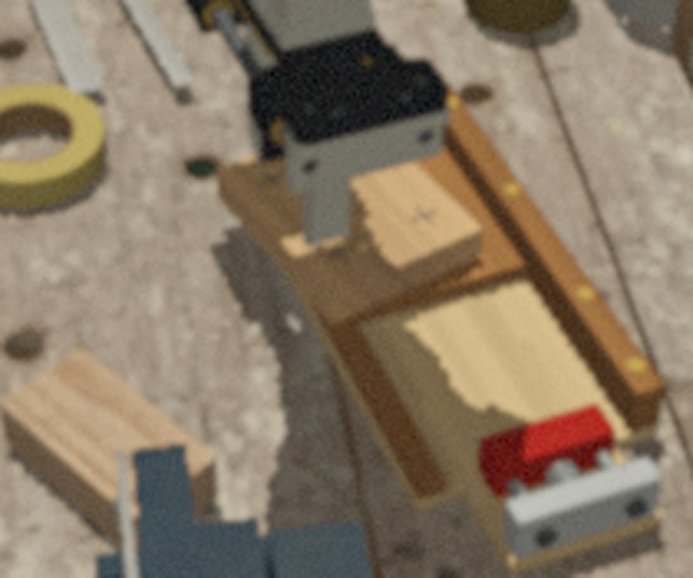

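The board is squared by the fingers, with its front corner at about (480,240), and there is still a gap of several millimetres to the fence.

>>> apply_moves(
  deltas=[
    {"xyz":[-1,0,0],"twist":[0,0,0]},
    {"xyz":[-2,0,0],"twist":[0,0,0]},
    {"xyz":[-3,0,0],"twist":[0,0,0]},
    {"xyz":[-4,0,0],"twist":[0,0,0]},
  ],
)

```text
clock: 3.83
position: [0.4644, 0.3226, 0.0492]
tcp_rot: [[-0.973, -0.231, 0.0], [-0.231, 0.973, -0.0], [-0.0, -0.0, -1.0]]
wrist_force: [0.4, -0.3, 0.2]
gripper_width: 0.0599
gripper_force: 0.0
```

>>> apply_moves(
  deltas=[
    {"xyz":[-1,0,0],"twist":[0,0,0]},
    {"xyz":[-2,0,0],"twist":[0,0,0]},
  ],
)

```text
clock: 4.0
position: [0.4664, 0.3231, 0.0492]
tcp_rot: [[-0.973, -0.231, 0.0], [-0.231, 0.973, -0.0], [-0.0, -0.0, -1.0]]
wrist_force: [0.4, -0.1, -0.9]
gripper_width: 0.06
gripper_force: 0.0
```

Run:
```python
from h import *
from cell import arm
import cv2
plan(-110,-51,24,180)
b=arm.camera("side")["color"][215:310,300:400]
cv2.imwrite("pics/d3.png",cv2.resize(b,None,fx=6,fy=6,interpolation=cv2.INTER_CUBIC))
```

```text
at [-110.22  -46.54] tip z 24.228474604357004 yaw 180.03815341646882 F(pocket) [ 0.19  0.41 -0.89] t 4.0
delta [ 4.46 -0.22  0.23] twist z 0.038153416468816204 tilt [ 0. -0. -1.]
```

>>> apply_moves(
  deltas=[
    {"xyz":[-1,0,0],"twist":[0,0,0]},
    {"xyz":[-2,0,0],"twist":[0,0,0]},
  ],
)

```text
clock: 4.22
position: [0.4682, 0.3235, 0.0492]
tcp_rot: [[-0.973, -0.231, -0.0], [-0.231, 0.973, -0.0], [0.0, -0.0, -1.0]]
wrist_force: [0.2, -0.3, 0.3]
gripper_width: 0.0601
gripper_force: 0.0
```

>>> apply_moves(
  deltas=[
    {"xyz":[-1,0,0],"twist":[0,0,0]},
    {"xyz":[-1,0,0],"twist":[0,0,0]},
  ],
)

```text
clock: 4.38
position: [0.4694, 0.3238, 0.0493]
tcp_rot: [[-0.973, -0.231, 0.0], [-0.231, 0.973, 0.0], [-0.0, 0.0, -1.0]]
wrist_force: [-0.4, -0.8, 0.3]
gripper_width: 0.0597
gripper_force: 0.0
```

View pics/d3.png

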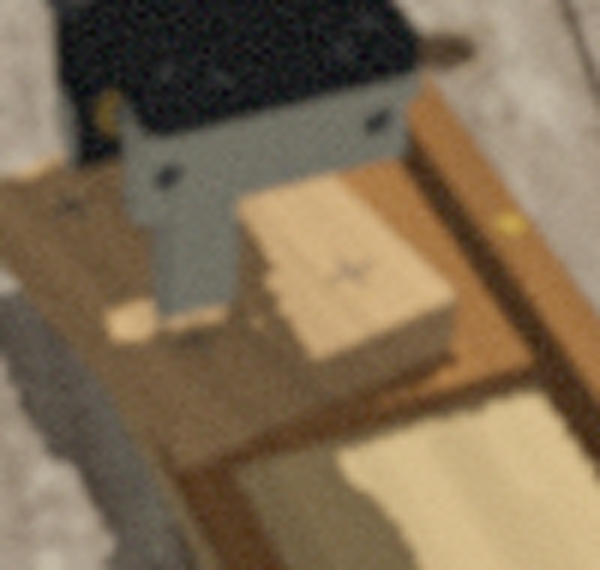

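Run:
```python
from h import *
from cell import arm
import cv2
plan(-110,-51,24,180)
def proj(n,w):
    f,cx,cy,p,R=P[n]; c=(np.array(w)-p)@np.array(R); return c[0]/c[2]*f+cx,c[1]/c[2]*f+cy
s=arm.get_state();R=np.array(s["tcp_rot"]);p=np.array(s["position"])
im=arm.camera("side")["color"].copy()
for dz in(-10,0,15,25):
  for dx in (-7.5,7.5):
    for dy in(-47,-30,30,47):
        q=p+R@[dx/1e3,dy/1e3,dz/1e3]
        u=proj("side",q); cv2.circle(im,(int(round(u[0])),int(round(u[1]))),0,(0,0,255) if dz==25 else (0,255,0),-1)
        if dz==25: print(dx,dy,q,u)
cv2.imwrite("pics/d4.png",cv2.resize(im[190:310,270:400],None,fx=5,fy=5,interpolation=cv2.INTER_NEAREST))
```

```text
at [-110.24  -43.37] tip z 24.25711675490772 yaw 180.0299742980079 F(pocket) [ 0.63 -0.6   0.34] t 4.3833
delta [ 7.63 -0.24  0.26] twist z 0.02997429800788609 tilt [ 0.  0. -1.]
-7.5 -47 [0.49 0.28 0.02] (np.float64(339.2670624649591), np.float64(282.2289081279848))
-7.5 -30 [0.48 0.3  0.02] (np.float64(335.2424541378648), np.float64(275.38847833654285))
-7.5 30 [0.47 0.35 0.02] (np.float64(321.8065699134719), np.float64(252.55216353190272))
-7.5 47 [0.47 0.37 0.02] (np.float64(318.20329476104735), np.float64(246.42785311553902))
7.5 -47 [0.47 0.28 0.02] (np.float64(330.62131968806574), np.float64(284.65065180501267))
7.5 -30 [0.47 0.29 0.02] (np.float64(326.6879958762033), np.float64(277.75098793024574))
7.5 30 [0.46 0.35 0.02] (np.float64(313.55989832168433), np.float64(254.72225580090725))
7.5 47 [0.45 0.37 0.02] (np.float64(310.0399615466357), np.float64(248.54773730969598))
```

View pics/d4.png

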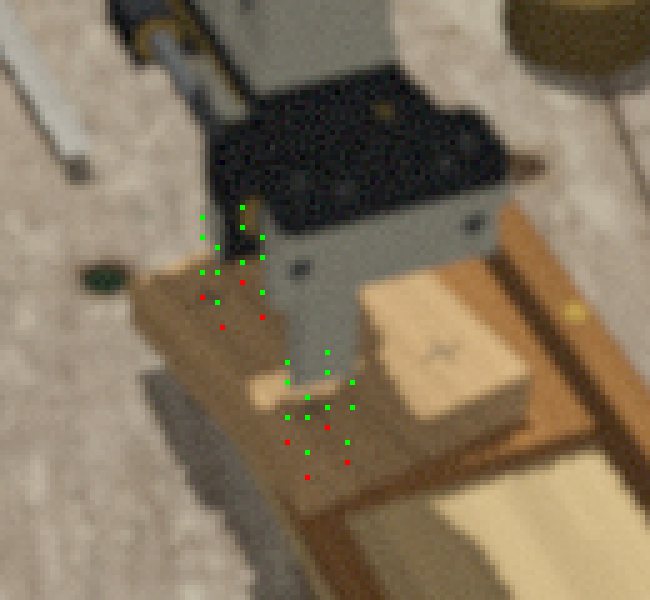

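The board has not moved. The fingertips are hovering above it, with the real tip at about (325,385) in this crop, roughly 20–25 mm higher than the pose numbers imply. I'll measure this by gently touching down on the board top.

>>> apply_moves(
  deltas=[
    {"xyz":[0,0,2],"twist":[0,0,0]},
    {"xyz":[0,0,4],"twist":[0,0,0]},
    {"xyz":[0,0,5],"twist":[0,0,0]},
    {"xyz":[0,0,6],"twist":[0,0,0]},
    {"xyz":[0,0,6],"twist":[0,0,0]},
  ],
)

```text
clock: 4.85
position: [0.469, 0.3236, 0.043]
tcp_rot: [[-0.973, -0.231, -0.0], [-0.231, 0.973, -0.0], [0.0, -0.0, -1.0]]
wrist_force: [0.1, 0.6, 0.1]
gripper_width: 0.06
gripper_force: 0.0
```

>>> apply_moves(
  deltas=[
    {"xyz":[0,0,1],"twist":[0,0,0]},
    {"xyz":[0,0,2],"twist":[0,0,0]},
    {"xyz":[0,0,2],"twist":[0,0,0]},
  ],
)

```text
clock: 5.1
position: [0.4691, 0.3237, 0.0411]
tcp_rot: [[-0.973, -0.231, -0.0], [-0.231, 0.973, -0.0], [0.0, -0.0, -1.0]]
wrist_force: [-0.1, 0.6, 0.0]
gripper_width: 0.0602
gripper_force: 0.0
```

>>> apply_moves(
  deltas=[
    {"xyz":[0,0,1],"twist":[0,0,0]},
    {"xyz":[0,0,2],"twist":[0,0,0]},
    {"xyz":[0,0,2],"twist":[0,0,0]},
  ],
)

```text
clock: 5.35
position: [0.4691, 0.3237, 0.039]
tcp_rot: [[-0.973, -0.231, -0.0], [-0.231, 0.973, -0.0], [0.0, -0.0, -1.0]]
wrist_force: [0.4, 0.4, 0.1]
gripper_width: 0.06
gripper_force: 0.0
```

>>> apply_moves(
  deltas=[
    {"xyz":[0,0,1],"twist":[0,0,0]},
    {"xyz":[0,0,2],"twist":[0,0,0]},
    {"xyz":[0,0,2],"twist":[0,0,0]},
  ],
)

```text
clock: 5.6
position: [0.4691, 0.3237, 0.0371]
tcp_rot: [[-0.973, -0.231, -0.0], [-0.231, 0.973, -0.0], [0.0, -0.0, -1.0]]
wrist_force: [-0.6, 0.6, -0.6]
gripper_width: 0.0601
gripper_force: 0.0
```

>>> apply_moves(
  deltas=[
    {"xyz":[0,0,1],"twist":[0,0,0]},
    {"xyz":[0,0,2],"twist":[0,0,0]},
    {"xyz":[0,0,2],"twist":[0,0,0]},
  ],
)

```text
clock: 5.85
position: [0.4692, 0.3238, 0.0359]
tcp_rot: [[-0.973, -0.231, 0.001], [-0.231, 0.973, 0.0], [-0.001, -0.0, -1.0]]
wrist_force: [-2.2, -1.6, 10.1]
gripper_width: 0.0602
gripper_force: 5.1
```

>>> apply_moves(
  deltas=[
    {"xyz":[0,0,1],"twist":[0,0,0]},
    {"xyz":[0,0,2],"twist":[0,0,0]},
    {"xyz":[0,0,2],"twist":[0,0,0]},
  ],
)

```text
clock: 6.1
position: [0.4693, 0.3238, 0.0358]
tcp_rot: [[-0.973, -0.231, 0.002], [-0.231, 0.973, 0.0], [-0.002, -0.0, -1.0]]
wrist_force: [-6.7, -4.3, 34.9]
gripper_width: 0.0598
gripper_force: 17.2
```

>>> apply_moves(
  deltas=[
    {"xyz":[0,0,-4],"twist":[0,0,0]},
    {"xyz":[0,0,-12],"twist":[0,0,0]},
    {"xyz":[10,0,-14],"twist":[0,0,0]},
    {"xyz":[25,0,-14],"twist":[0,0,0]},
    {"xyz":[42,0,-14],"twist":[0,0,0]},
    {"xyz":[55,0,-14],"twist":[0,0,0]},
    {"xyz":[62,0,-14],"twist":[0,0,0]},
    {"xyz":[62,0,-14],"twist":[0,0,0]},
  ],
)

```text
clock: 6.77
position: [0.407, 0.3089, 0.0472]
tcp_rot: [[-0.973, -0.232, -0.001], [-0.232, 0.973, -0.001], [0.001, -0.001, -1.0]]
wrist_force: [0.5, 1.0, -0.4]
gripper_width: 0.0599
gripper_force: 0.0
```

```bash
sed -i 's/(z+25)/(z-2)/; s/\*1e3-25/*1e3+2/' h.py; python3 -c "
from h import *
plan(-110,-105,25,180)"
```

```text
at [-110.14 -107.59] tip z 49.23437350164997 yaw 180.11668333252294 F(pocket) [-0.86  0.75 -0.35] t 6.7667
delta [-2.62 -0.13 24.23] twist z 0.11668333252293905 tilt [-0. -0. -1.]
```

>>> apply_moves(
  deltas=[
    {"xyz":[0,0,8],"twist":[0,0,0]},
    {"xyz":[0,0,17],"twist":[0,0,0]},
    {"xyz":[0,0,24],"twist":[0,0,0]},
    {"xyz":[-5,0,24],"twist":[0,0,0]},
    {"xyz":[-10,0,24],"twist":[0,0,0]},
    {"xyz":[-14,0,24],"twist":[0,0,0]},
    {"xyz":[-18,0,24],"twist":[0,0,0]},
    {"xyz":[-22,0,24],"twist":[0,0,0]},
    {"xyz":[-26,0,24],"twist":[0,0,0]},
    {"xyz":[-30,0,24],"twist":[0,0,0]},
    {"xyz":[-34,0,24],"twist":[0,0,0]},
    {"xyz":[-38,0,24],"twist":[0,0,0]},
    {"xyz":[-42,0,24],"twist":[0,0,0]},
  ],
)

```text
clock: 7.85
position: [0.45, 0.3193, 0.0233]
tcp_rot: [[-0.973, -0.231, -0.0], [-0.231, 0.973, 0.0], [0.0, 0.0, -1.0]]
wrist_force: [-1.3, -0.2, 0.6]
gripper_width: 0.06
gripper_force: 0.7
```

>>> apply_moves(
  deltas=[
    {"xyz":[-2,0,0],"twist":[0,0,0]},
    {"xyz":[-4,0,0],"twist":[0,0,0]},
    {"xyz":[-6,0,0],"twist":[0,0,0]},
  ],
)

```text
clock: 8.1
position: [0.4554, 0.3202, 0.0232]
tcp_rot: [[-0.973, -0.231, -0.001], [-0.231, 0.973, -0.001], [0.001, -0.0, -1.0]]
wrist_force: [-1.9, -0.5, 2.1]
gripper_width: 0.0599
gripper_force: 1.1
```

>>> apply_moves(
  deltas=[
    {"xyz":[-1,0,0],"twist":[0,0,0]},
    {"xyz":[-2,0,0],"twist":[0,0,0]},
    {"xyz":[-3,0,0],"twist":[0,0,0]},
  ],
)

```text
clock: 8.35
position: [0.4583, 0.321, 0.0232]
tcp_rot: [[-0.973, -0.231, -0.0], [-0.231, 0.973, -0.0], [0.0, -0.0, -1.0]]
wrist_force: [-1.9, -1.0, 2.1]
gripper_width: 0.0598
gripper_force: 0.9
```

>>> apply_moves(
  deltas=[
    {"xyz":[-1,0,0],"twist":[0,0,0]},
    {"xyz":[-2,0,0],"twist":[0,0,0]},
  ],
)

```text
clock: 8.52
position: [0.4606, 0.3216, 0.0232]
tcp_rot: [[-0.973, -0.231, 0.0], [-0.231, 0.973, 0.0], [-0.0, -0.0, -1.0]]
wrist_force: [-0.9, -0.9, 0.2]
gripper_width: 0.0601
gripper_force: 0.6
```

>>> apply_moves(
  deltas=[
    {"xyz":[-1,0,0],"twist":[0,0,0]},
    {"xyz":[-2,0,0],"twist":[0,0,0]},
  ],
)

```text
clock: 8.68
position: [0.4625, 0.3222, 0.0232]
tcp_rot: [[-0.973, -0.231, 0.0], [-0.231, 0.973, 0.0], [-0.0, 0.0, -1.0]]
wrist_force: [-4.2, 0.5, 1.0]
gripper_width: 0.0601
gripper_force: 3.0
```

>>> apply_moves(
  deltas=[
    {"xyz":[-1,0,0],"twist":[0,0,0]},
    {"xyz":[-1,0,0],"twist":[0,0,0]},
  ],
)

```text
clock: 8.85
position: [0.4625, 0.3221, 0.0232]
tcp_rot: [[-0.973, -0.231, -0.001], [-0.231, 0.973, -0.001], [0.002, -0.0, -1.0]]
wrist_force: [-4.0, -0.8, 3.3]
gripper_width: 0.06
gripper_force: 2.3
```

Run:
```python
from h import *
from cell import arm
import cv2
plan(-110,-51,25,180)
b=arm.camera("side")["color"][205:325,290:430]
cv2.imwrite("pics/d5.png",cv2.resize(b,None,fx=5,fy=5,interpolation=cv2.INTER_CUBIC))
```

```text
at [-110.21  -50.5 ] tip z 25.184400089941278 yaw 180.04839473633726 F(pocket) [-0.18 -4.1   3.34] t 8.85
delta [ 0.5  -0.21  0.19] twist z 0.04839473633725788 tilt [-0. -0. -1.]
```

View pics/d5.png

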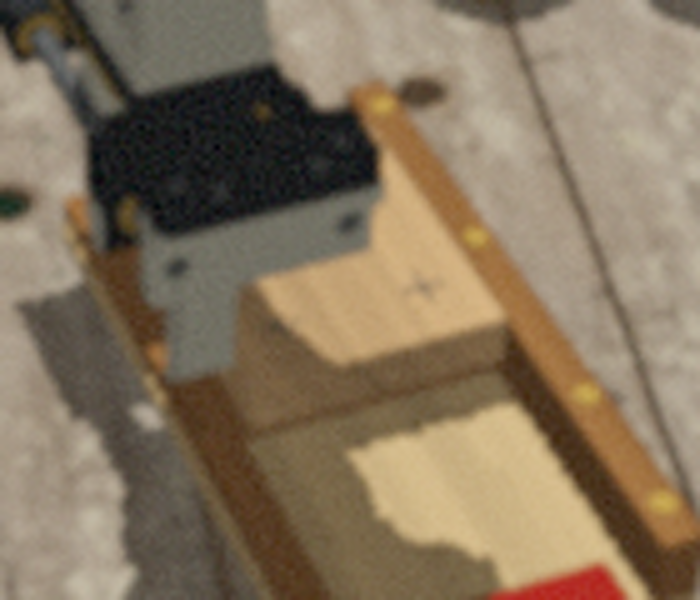

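The board now lies flush along the fence, with its front top corner at about (505,330) and the contact force at 4 N.

Run:
```python
from h import *
from cell import arm
for c in((505,330),(345,365),(250,430)): print(pk(ray("side",crop(c,(290,205),5),.038 if c[0]>300 else .018)[0]))
print(np.array(arm.get_state()["joint_pos"]))
plan(-195,0,70,90)
```

```text
[-44.73  45.69]
[-48.86  -8.77]
[-51.35 -40.09]
[-35.4   39.76  -7.68 120.39  13.92  20.75  48.97]
at [-110.22  -50.5 ] tip z 25.17328629910859 yaw 180.04964551415748 F(pocket) [-0.42 -5.05  4.27] t 8.9
delta [-50.51  84.72 -44.93] twist z 90.04964551415748 tilt [-0. -0. -1.]
```

>>> apply_moves(
  claw=45,
  deltas=[
    {"xyz":[6,0,0],"twist":[0,0,0]},
    {"xyz":[12,0,-5],"twist":[0,0,0]},
    {"xyz":[12,0,-30],"twist":[0,0,0]},
    {"xyz":[10,5,-45],"twist":[0,0,5]},
    {"xyz":[5,12,-45],"twist":[0,0,12]},
    {"xyz":[0,20,-45],"twist":[0,0,19]},
    {"xyz":[-6,28,-45],"twist":[0,0,26]},
    {"xyz":[-12,36,-45],"twist":[0,0,33]},
    {"xyz":[-18,44,-45],"twist":[0,0,40]},
    {"xyz":[-24,52,-45],"twist":[0,0,47]},
    {"xyz":[-30,60,-45],"twist":[0,0,54]},
    {"xyz":[-36,66,-45],"twist":[0,0,61]},
    {"xyz":[-40,71,-45],"twist":[0,0,68]},
    {"xyz":[-43,75,-45],"twist":[0,0,75]},
    {"xyz":[-45,78,-45],"twist":[0,0,81]},
    {"xyz":[-46,80,-45],"twist":[0,0,86]},
    {"xyz":[-46.5,80,-45],"twist":[0,0,90]},
    {"xyz":[-46.5,80,-45],"twist":[0,0,90]},
    {"xyz":[-46.5,80,-45],"twist":[0,0,90]},
  ],
)

```text
clock: 10.48
position: [0.49, 0.411, 0.0685]
tcp_rot: [[-0.233, 0.972, 0.001], [0.972, 0.233, 0.0], [-0.0, 0.001, -1.0]]
wrist_force: [0.7, 0.3, 0.5]
gripper_width: 0.0448
gripper_force: 0.0
```

Run:
```python
from h import *
from cell import arm
plan(-190,-4,26,90)
print(np.array(arm.get_state()["joint_pos"]))
```

```text
at [-190.38   -3.25] tip z 70.49197229407231 yaw 90.1861755552609 F(pocket) [-0.13  0.79  0.5 ] t 10.4833
delta [-0.37 -0.78 44.49] twist z 0.18617555526088836 tilt [ 0.  0. -1.]
[-55.27  39.93  15.78 110.35 -19.06  32.2  -13.26]
```

>>> apply_moves(
  deltas=[
    {"xyz":[0,-0.5,8],"twist":[0,0,0]},
    {"xyz":[0,-0.5,24],"twist":[0,0,0]},
    {"xyz":[0,-0.5,38],"twist":[0,0,0]},
    {"xyz":[0,-0.5,44],"twist":[0,0,0]},
    {"xyz":[-6,-0.5,44],"twist":[0,0,0]},
    {"xyz":[-12,-0.5,44],"twist":[0,0,0]},
    {"xyz":[-17,-0.5,44],"twist":[0,0,0]},
    {"xyz":[-21,-0.5,44],"twist":[0,0,0]},
    {"xyz":[-25,-0.5,44],"twist":[0,0,0]},
    {"xyz":[-29,-0.4,44],"twist":[0,0,0]},
    {"xyz":[-33,-0.4,44],"twist":[0,0,0]},
    {"xyz":[-37,-0.3,44],"twist":[0,0,0]},
    {"xyz":[-41,-0.3,44],"twist":[0,0,0]},
    {"xyz":[-45,-0.2,44],"twist":[0,0,0]},
  ],
)

```text
clock: 11.65
position: [0.5005, 0.3669, 0.0244]
tcp_rot: [[-0.231, 0.973, 0.0], [0.973, 0.231, 0.0], [0.0, 0.0, -1.0]]
wrist_force: [-1.2, 2.1, 1.3]
gripper_width: 0.045
gripper_force: 1.2
```

>>> apply_moves(
  deltas=[
    {"xyz":[-4,0,0],"twist":[0,0,0]},
    {"xyz":[-8,0,0],"twist":[0,0,0]},
    {"xyz":[-12,0.1,0],"twist":[0,0,0]},
    {"xyz":[-16,0.1,0],"twist":[0,0,0]},
    {"xyz":[-20,0.2,0],"twist":[0,0,0]},
    {"xyz":[-24,0.2,0],"twist":[0,0,0]},
  ],
)

```text
clock: 12.15
position: [0.5061, 0.3434, 0.0242]
tcp_rot: [[-0.231, 0.973, -0.0], [0.973, 0.231, -0.0], [-0.0, -0.0, -1.0]]
wrist_force: [-0.9, 2.5, 2.5]
gripper_width: 0.0452
gripper_force: 1.2
```

>>> apply_moves(
  deltas=[
    {"xyz":[-4,0,0],"twist":[0,0,0]},
    {"xyz":[-8,0,0],"twist":[0,0,0]},
    {"xyz":[-12,0.1,0],"twist":[0,0,0]},
    {"xyz":[-16,0.1,0],"twist":[0,0,0]},
    {"xyz":[-20,0.2,0],"twist":[0,0,0]},
  ],
)

```text
clock: 12.57
position: [0.5107, 0.324, 0.0242]
tcp_rot: [[-0.231, 0.973, -0.0], [0.973, 0.231, -0.0], [0.0, -0.0, -1.0]]
wrist_force: [-1.5, 2.1, 2.2]
gripper_width: 0.0448
gripper_force: 1.3
```

Run:
```python
from h import *
from cell import arm
import cv2
plan(-67,-4,26,90)
b=arm.camera("side")["color"]; cv2.imwrite("pics/e1.png",b)
```

```text
at [-100.92   -3.12] tip z 26.22587394489394 yaw 90.03412804666263 F(pocket) [-2.43 -0.95  2.22] t 12.5667
delta [-33.92  -0.9    0.22] twist z 0.03412804666263014 tilt [-0. -0. -1.]
```

>>> apply_moves(
  deltas=[
    {"xyz":[-4,0,0],"twist":[0,0,0]},
    {"xyz":[-8,0,0],"twist":[0,0,0]},
    {"xyz":[-12,0.1,0],"twist":[0,0,0]},
    {"xyz":[-16,0.2,0],"twist":[0,0,0]},
    {"xyz":[-20,0.2,0],"twist":[0,0,0]},
    {"xyz":[-24,0.2,0],"twist":[0,0,0]},
    {"xyz":[-27,0.2,0],"twist":[0,0,0]},
  ],
)

```text
clock: 13.2
position: [0.5175, 0.2975, 0.0242]
tcp_rot: [[-0.23, 0.973, 0.0], [0.973, 0.23, -0.0], [-0.0, 0.0, -1.0]]
wrist_force: [-0.2, 0.4, -0.9]
gripper_width: 0.0448
gripper_force: 0.4
```

>>> apply_moves(
  deltas=[
    {"xyz":[-2,0,0],"twist":[0,0,0]},
    {"xyz":[-4,0,0],"twist":[0,0,0]},
    {"xyz":[-5,0,0],"twist":[0,0,0]},
  ],
)

```text
clock: 13.45
position: [0.5184, 0.2939, 0.0243]
tcp_rot: [[-0.231, 0.973, -0.0], [0.973, 0.231, 0.001], [0.001, 0.0, -1.0]]
wrist_force: [-0.9, 4.7, -0.8]
gripper_width: 0.0452
gripper_force: 2.2
```

>>> apply_moves(
  deltas=[
    {"xyz":[-1,0,0],"twist":[0,0,0]},
    {"xyz":[-2,0,0],"twist":[0,0,0]},
  ],
)

```text
clock: 13.62
position: [0.5187, 0.2923, 0.0243]
tcp_rot: [[-0.232, 0.973, -0.0], [0.973, 0.232, 0.001], [0.001, 0.0, -1.0]]
wrist_force: [-1.0, 5.3, -1.5]
gripper_width: 0.045
gripper_force: 2.7
```

Run:
```python
from h import *
from cell import arm
import cv2
plan(-62,-4,26,90)
b=arm.camera("side")["color"]; cv2.imwrite("pics/e2.png",b)
for f in("side0","e1","e2"):
    im=cv2.imread(f"pics/{f}.png").astype(int)
    m=((im[...,2]>110)&(im[...,1]<40)&(im[...,0]<40)); m[:,:300]=0;m[:290]=0
    v,u=np.nonzero(m); print(f,len(u),u.mean(),v.mean(),u.min(),u.max(),v.min(),v.max())
```

```text
at [-68.23  -2.67] tip z 26.259019699048274 yaw 90.09233142449058 F(pocket) [-5.43  0.22 -1.45] t 13.6167
delta [-6.22 -1.34  0.25] twist z 0.09233142449056686 tilt [-0.  0. -1.]
side0 162 395.6111111111111 328.8703703703704 377 414 319 337
e1 1 382.0 337.0 382 382 337 337
e2 6 393.8333333333333 335.6666666666667 384 407 332 339
```

>>> apply_moves(
  deltas=[
    {"xyz":[-1,0,0],"twist":[0,0,0]},
    {"xyz":[-2,0,0],"twist":[0,0,0]},
    {"xyz":[-3,0,0],"twist":[0,0,0]},
    {"xyz":[-4,0,0],"twist":[0,0,0]},
  ],
)

```text
clock: 14.0
position: [0.5195, 0.289, 0.0243]
tcp_rot: [[-0.232, 0.973, -0.0], [0.973, 0.232, 0.001], [0.001, 0.0, -1.0]]
wrist_force: [-1.6, 6.5, -0.9]
gripper_width: 0.0449
gripper_force: 3.7
```

>>> apply_moves(
  deltas=[
    {"xyz":[-1,0,0],"twist":[0,0,0]},
    {"xyz":[-2,0,0],"twist":[0,0,0]},
    {"xyz":[-2,0,0],"twist":[0,0,0]},
  ],
)

```text
clock: 14.25
position: [0.5199, 0.2872, 0.0243]
tcp_rot: [[-0.232, 0.973, -0.0], [0.973, 0.232, 0.002], [0.002, 0.0, -1.0]]
wrist_force: [-1.3, 8.0, -1.1]
gripper_width: 0.0451
gripper_force: 3.6
```

```bash
python3 -c "
from h import *
plan(-62,-4,26,90)"
```

```text
at [-63.04  -2.7 ] tip z 26.306574650295588 yaw 90.12101815907214 F(pocket) [-8.09  0.56 -1.11] t 14.25
delta [-1.04 -1.31  0.3 ] twist z 0.12101815907215041 tilt [-0.  0. -1.]
```

>>> apply_moves(
  deltas=[
    {"xyz":[-0.5,0,1],"twist":[0,0,0]},
    {"xyz":[-0.5,0,2],"twist":[0,0,0]},
    {"xyz":[-0.5,0,3],"twist":[0,0,0]},
    {"xyz":[-0.5,0,4],"twist":[0,0,0]},
    {"xyz":[-0.5,0,5],"twist":[0,0,0]},
    {"xyz":[-0.5,0,6],"twist":[0,0,0]},
  ],
)

```text
clock: 14.75
position: [0.5198, 0.2876, 0.0183]
tcp_rot: [[-0.233, 0.973, -0.0], [0.973, 0.233, 0.002], [0.002, 0.0, -1.0]]
wrist_force: [-2.8, 10.3, -0.5]
gripper_width: 0.0449
gripper_force: 5.2
```

Run:
```python
from h import *
from cell import arm
import cv2
plan(-62,-4,26,90)
b=arm.camera("side")["color"]; cv2.imwrite("pics/e3.png",b)
```

```text
at [-63.44  -2.7 ] tip z 20.270183545622686 yaw 90.14957676693425 F(pocket) [-10.7   -0.39  -0.51] t 14.75
delta [-1.42 -1.3  -5.73] twist z 0.1495767669342456 tilt [-0.  0. -1.]
```

>>> apply_moves(
  deltas=[
    {"xyz":[1,0,0],"twist":[0,0,0]},
    {"xyz":[2,0,0],"twist":[0,0,0]},
    {"xyz":[2,0,0],"twist":[0,0,0]},
  ],
)

```text
clock: 15.05
position: [0.5197, 0.288, 0.0182]
tcp_rot: [[-0.232, 0.973, -0.0], [0.973, 0.232, 0.001], [0.001, 0.0, -1.0]]
wrist_force: [-1.6, 6.4, -0.8]
gripper_width: 0.0454
gripper_force: 3.2
```

>>> apply_moves(
  deltas=[
    {"xyz":[1,0,0],"twist":[0,0,0]},
    {"xyz":[2,0,0],"twist":[0,0,0]},
    {"xyz":[2,0,0],"twist":[0,0,0]},
  ],
)

```text
clock: 15.3
position: [0.5195, 0.2892, 0.0182]
tcp_rot: [[-0.231, 0.973, 0.0], [0.973, 0.231, 0.0], [0.0, 0.0, -1.0]]
wrist_force: [-0.9, 5.1, -1.3]
gripper_width: 0.0448
gripper_force: 2.6
```

```bash
python3 -c "
from h import *
plan(-62,-4,26,90)"
```

```text
at [-65.07  -2.65] tip z 20.225773951158793 yaw 90.05634911158697 F(pocket) [-5.15  0.26 -1.31] t 15.3
delta [-3.07 -1.35 -5.77] twist z 0.05634911158696809 tilt [ 0.  0. -1.]
```

>>> apply_moves(
  deltas=[
    {"xyz":[1,0,0],"twist":[0,0,0]},
    {"xyz":[1,0,0],"twist":[0,0,0]},
  ],
)

```text
clock: 15.47
position: [0.5194, 0.2894, 0.0182]
tcp_rot: [[-0.23, 0.973, 0.0], [0.973, 0.23, -0.001], [-0.001, 0.0, -1.0]]
wrist_force: [-0.9, 2.5, -1.1]
gripper_width: 0.0449
gripper_force: 1.4
```

>>> apply_moves(
  deltas=[
    {"xyz":[1,0,0],"twist":[0,0,0]},
    {"xyz":[1,0,0],"twist":[0,0,0]},
  ],
)

```text
clock: 15.63
position: [0.5192, 0.29, 0.0182]
tcp_rot: [[-0.23, 0.973, 0.0], [0.973, 0.23, -0.001], [-0.001, -0.0, -1.0]]
wrist_force: [-0.2, -0.2, 0.1]
gripper_width: 0.0447
gripper_force: 0.0
```

>>> apply_moves(
  deltas=[
    {"xyz":[1,0,0],"twist":[0,0,0]},
    {"xyz":[1,0,0],"twist":[0,0,0]},
  ],
)

```text
clock: 15.8
position: [0.5189, 0.2914, 0.0182]
tcp_rot: [[-0.23, 0.973, 0.0], [0.973, 0.23, -0.0], [-0.0, -0.0, -1.0]]
wrist_force: [-0.1, 0.7, -0.3]
gripper_width: 0.045
gripper_force: 0.0
```

```bash
python3 -c "
from h import *
plan(-62,-4,26,90)"
```

```text
at [-67.36  -2.72] tip z 20.23127348216332 yaw 90.01432478893673 F(pocket) [-0.67  0.1  -0.26] t 15.8
delta [-5.37 -1.28 -5.77] twist z 0.014324788936733057 tilt [ 0. -0. -1.]
```

>>> apply_moves(
  deltas=[
    {"xyz":[5,0,0],"twist":[0,0,0]},
    {"xyz":[6,0,-8],"twist":[0,0,0]},
    {"xyz":[6,0,-25],"twist":[0,0,0]},
    {"xyz":[0,0,-33],"twist":[0,0,0]},
    {"xyz":[-14,1,-33],"twist":[0,0,0]},
    {"xyz":[-28,2,-33],"twist":[0,0,0]},
    {"xyz":[-34,2.5,-30],"twist":[0,0,0]},
    {"xyz":[-34,2.5,-24],"twist":[0,0,0]},
    {"xyz":[-34,2.5,-20],"twist":[0,0,0]},
    {"xyz":[-34,2.5,-19],"twist":[0,0,0]},
  ],
)

```text
clock: 16.63
position: [0.5284, 0.2598, 0.0362]
tcp_rot: [[-0.231, 0.973, -0.001], [0.973, 0.231, -0.0], [0.0, -0.001, -1.0]]
wrist_force: [-0.6, -0.1, -0.1]
gripper_width: 0.0447
gripper_force: 0.0
```

>>> apply_moves(
  deltas=[
    {"xyz":[0,0,2],"twist":[0,0,0]},
    {"xyz":[0,0,4],"twist":[0,0,0]},
    {"xyz":[0,0,6],"twist":[0,0,0]},
    {"xyz":[0,0,6],"twist":[0,0,0]},
  ],
)

```text
clock: 16.97
position: [0.5288, 0.2596, 0.0308]
tcp_rot: [[-0.231, 0.973, -0.0], [0.973, 0.231, -0.0], [-0.0, -0.0, -1.0]]
wrist_force: [0.3, 0.1, 0.3]
gripper_width: 0.045
gripper_force: 0.0
```

>>> apply_moves(
  deltas=[
    {"xyz":[0,0,2],"twist":[0,0,0]},
    {"xyz":[0,0,3],"twist":[0,0,0]},
    {"xyz":[0,0,3],"twist":[0,0,0]},
  ],
)

```text
clock: 17.22
position: [0.5291, 0.2597, 0.0283]
tcp_rot: [[-0.231, 0.973, 0.0], [0.973, 0.231, 0.0], [0.0, 0.0, -1.0]]
wrist_force: [-0.5, -0.4, 1.4]
gripper_width: 0.0448
gripper_force: 0.2
```

```bash
python3 -c "
from h import *
plan(-30,0,28,90)"
```

```text
at [-34.16  -0.01] tip z 30.28459069011395 yaw 90.0558302313537 F(pocket) [ 0.31 -0.59  1.38] t 17.2167
delta [-4.16  0.01  2.28] twist z 0.05583023135369558 tilt [ 0.  0. -1.]
```

>>> apply_moves(
  deltas=[
    {"xyz":[0,0,1],"twist":[0,0,0]},
    {"xyz":[0,0,2],"twist":[0,0,0]},
    {"xyz":[0,0,2],"twist":[0,0,0]},
  ],
)

```text
clock: 17.47
position: [0.5291, 0.2598, 0.0263]
tcp_rot: [[-0.231, 0.973, 0.0], [0.973, 0.231, 0.001], [0.0, 0.0, -1.0]]
wrist_force: [0.5, 2.7, 2.0]
gripper_width: 0.0451
gripper_force: 1.0
```

>>> apply_moves(
  deltas=[
    {"xyz":[0,0,1],"twist":[0,0,0]},
    {"xyz":[0,0,1],"twist":[0,0,0]},
  ],
)

```text
clock: 17.63
position: [0.5292, 0.2597, 0.0259]
tcp_rot: [[-0.231, 0.973, 0.0], [0.973, 0.231, 0.001], [0.001, 0.001, -1.0]]
wrist_force: [-2.3, 1.6, 11.3]
gripper_width: 0.0451
gripper_force: 5.8
```

>>> apply_moves(
  deltas=[
    {"xyz":[0,0,1],"twist":[0,0,0]},
    {"xyz":[0,0,1],"twist":[0,0,0]},
  ],
)

```text
clock: 17.8
position: [0.5291, 0.2597, 0.0259]
tcp_rot: [[-0.231, 0.973, 0.001], [0.973, 0.231, 0.001], [0.001, 0.001, -1.0]]
wrist_force: [-4.5, 1.9, 23.8]
gripper_width: 0.045
gripper_force: 11.6
```

```bash
python3 -c "
from h import *
plan(-30,0,28,90)"
```

```text
at [-34.13  -0.01] tip z 27.884194088823495 yaw 90.03875166295849 F(pocket) [-2.88 -3.96 23.78] t 17.8
delta [-4.13  0.01 -0.12] twist z 0.03875166295847521 tilt [ 0.  0. -1.]
```

>>> apply_moves(
  deltas=[
    {"xyz":[0,0,-4],"twist":[0,0,0]},
    {"xyz":[0,0,-12],"twist":[0,0,0]},
    {"xyz":[-20,0,-14],"twist":[0,0,0]},
    {"xyz":[-45,0,-14],"twist":[0,0,0]},
    {"xyz":[-62,0,-13],"twist":[0,0,0]},
    {"xyz":[-62,0,-8],"twist":[0,0,0]},
    {"xyz":[-62,0,-5],"twist":[0,0,0]},
    {"xyz":[-62,0,-4],"twist":[0,0,0]},
  ],
)

```text
clock: 18.47
position: [0.543, 0.1994, 0.0277]
tcp_rot: [[-0.231, 0.973, -0.001], [0.973, 0.231, -0.0], [0.0, -0.001, -1.0]]
wrist_force: [0.4, 0.3, -0.4]
gripper_width: 0.0449
gripper_force: 0.0
```

>>> apply_moves(
  deltas=[
    {"xyz":[0,0,1],"twist":[0,0,0]},
    {"xyz":[0,0,2],"twist":[0,0,0]},
    {"xyz":[0,0,2],"twist":[0,0,0]},
  ],
)

```text
clock: 18.72
position: [0.543, 0.1999, 0.0261]
tcp_rot: [[-0.232, 0.973, -0.0], [0.973, 0.232, 0.0], [0.0, -0.0, -1.0]]
wrist_force: [0.3, -0.1, 0.3]
gripper_width: 0.0446
gripper_force: 0.0
```

>>> apply_moves(
  deltas=[
    {"xyz":[0,0,1],"twist":[0,0,0]},
    {"xyz":[0,0,1.5],"twist":[0,0,0]},
    {"xyz":[0,0,1.5],"twist":[0,0,0]},
  ],
)

```text
clock: 18.97
position: [0.5432, 0.1998, 0.0259]
tcp_rot: [[-0.232, 0.973, 0.0], [0.973, 0.232, 0.001], [0.001, 0.001, -1.0]]
wrist_force: [-3.3, -0.0, 15.9]
gripper_width: 0.0449
gripper_force: 7.9
```

```bash
python3 -c "
from h import *
plan(-30,0,28,90)"
```

```text
at [27.36 -0.13] tip z 27.934765183249834 yaw 90.08946874627829 F(pocket) [-0.75 -3.22 15.9 ] t 18.9667
delta [57.36  0.21 -0.01] twist z 0.08946874627827128 tilt [ 0.  0. -1.]
```

>>> apply_moves(
  deltas=[
    {"xyz":[0,0,-5],"twist":[0,0,0]},
    {"xyz":[0,0,-20],"twist":[0,0,0]},
    {"xyz":[0,0,-45],"twist":[0,0,0]},
    {"xyz":[0,0,-75],"twist":[0,0,0]},
    {"xyz":[15,0,-105],"twist":[0,0,0]},
    {"xyz":[40,-5,-120],"twist":[0,0,0]},
    {"xyz":[70,-10,-130],"twist":[0,0,0]},
    {"xyz":[105,-20,-135],"twist":[0,0,0]},
    {"xyz":[140,-30,-140],"twist":[0,0,0]},
    {"xyz":[175,-40,-140],"twist":[0,0,0]},
    {"xyz":[210,-50,-140],"twist":[0,0,0]},
    {"xyz":[245,-60,-140],"twist":[0,0,0]},
    {"xyz":[280,-70,-140],"twist":[0,0,0]},
    {"xyz":[315,-80,-140],"twist":[0,0,0]},
    {"xyz":[340,-90,-140],"twist":[0,0,0]},
    {"xyz":[350,-90,-140],"twist":[0,0,0]},
    {"xyz":[350,-90,-140],"twist":[0,0,0]},
  ],
)

```text
clock: 20.38
position: [0.3728, 0.5217, 0.1644]
tcp_rot: [[-0.236, 0.972, -0.0], [0.972, 0.236, 0.001], [0.001, -0.0, -1.0]]
wrist_force: [0.1, -0.5, -0.1]
gripper_width: 0.0448
gripper_force: 0.0
```

Run:
```python
from cell import arm
import cv2,numpy as np
a=arm.camera("top")["color"];b=arm.camera("side")["color"]
cv2.imwrite("pics/ftop.png",a);cv2.imwrite("pics/fside.png",b)
A=cv2.resize(a[165:280,255:430],None,fx=2.6,fy=2.6,interpolation=cv2.INTER_CUBIC);B=cv2.resize(b[215:370,300:440],None,fx=2.4,fy=2.4,interpolation=cv2.INTER_CUBIC)
c=np.zeros((372,800,3),np.uint8);c[:A.shape[0],:A.shape[1]]=A;c[:B.shape[0],460:460+B.shape[1]]=B
cv2.imwrite("pics/f.png",c)
for n,m in(("top",a),("side",b)):
    d=cv2.absdiff(m,cv2.imread(f"pics/{n}0.png")).max(2)>60; v,u=np.nonzero(d); print(n,d.sum())
```

```text
top 38339
side 13744
```

View pics/f.png

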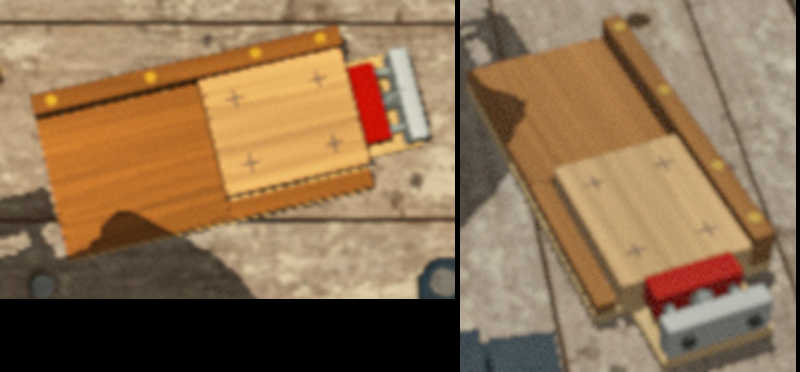

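The board sits in the pocket, with its rear edge from (200,82) to (228,198) flush with the deck. It is square to the fence, the red jaw is pushed back against it, and the hand is well clear.

```bash
python3 -c "
from cell import arm
print(arm.close_job())"
```

```text
the job is handed in; nothing more can be done
None
```

The board is in the pocket, pressed flat and square with the jaw holding it back against the rear wall; I handed the job in with the hand clear, contact forces peaked at about 35 N, the other things on the bench were not touched, and no pass or fail result came back.

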